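# Stack the parts cases and hold the carry-handle plate over them

## Robot

A 6-joint arm with a two-finger parallel gripper is mounted at the origin on the work surface. World frame = base frame: x ahead of the robot, y to its left, z up, the work surface at z = 0. Lengths are in m, angles in rad, forces in N, time in s.
With the tool pointing down it reaches from about 0.4 to 0.925 m from the base axis. Payload 3.4 kg.
Tool frame: the origin (TCP) lies between the finger pads; the fingertips stand 11 mm ahead of it and the grasp point (between the pads) lies 8 mm behind it; z points along the fingers, y is the direction in which the jaws open and shut (so a half turn about z gives the same grasp; the last joint's range is limited). The gripper opens to 85 mm and grips with 20 to 120 N. Pads are 22 mm wide; open, the fingers measure 114 mm over their backs; the gripper's body (76 mm by 85 mm) begins 54 mm behind the grasp point. The pads swing forward as they close: fully open they stand 13 mm farther back than shut.
Start: joints at [-1.185, 0.307, 1.506, -0, 1.328, -0.073], TCP at [0.255, -0.515, 0.242] pointing down, gripper open.
Joint ranges: [-3.12, 3.12], [-1.05, 2.28], [0.14, 2.33], [-1.42, 4.57], [0.1, 2.73], [-2.68, 2.68]. Speed limits (rad/s): [2.57, 2.57, 3.14, 3.14, 3.14, 3.14].

## Interface

Orientations are given as a rotation vector (axis times angle).
In Python, from plant import arm gives the robot as it stands. The module is installed in compiled form; this text tells all that it offers.
- The arm moves only by the tool jog_arm, never from a script. Its argument "series" is one flat list of numbers, 4 for each row, row after row: the shift along the world's x, y, z in m, then the turn about the world's z in degrees. In form: [x, y, z, turn, x, y, z, turn, ...]. A call has 1 to 12 rows; each row shifts and turns the commanded pose from where the row before left it; what a row does not reach is not made up. A row lasts 1/10 s, in which the tool goes at most 50 mm and 8.59 degrees, less where a joint would pass 70% of its speed; a pose out of reach is approached as far as the arm can. A call with a gripper value outside its range is refused whole. "grip" is the finger opening in m, from 0 to 0.0854, set as the call begins (left out, the last holds). The fingers move at their own pace and stop on an object; "grip_force" is the grip in N (left out, the last holds). Time passes only in rows, so rows that do not move let the fingers close. It gives the time, the measured TCP pose, the force and the opening at its end, in the units of the state.
- arm.state(): the state, without advancing time (a new reading comes with each control period).
- arm.read_camera(name): name is "scene" or "top"; returns a dict with "pixels" (384x512x3 uint8, red, green, blue), "fx", "fy", "cx", "cy" (pixels), "R" (3x3) and "t" (3): a world point X has camera coordinates R X + t. Camera axes: x right, y down, z forward; pixel columns grow to the right and rows downward; lengths in m; the calibration is good to about 2 mm. A picture is of the moment at which its call begins. There is no depth.
- arm.sign_off(): hands the job in, once; it reports no verdict.
Trained networks look in a picture, given as the dict that the camera call returned (one of the last four; its "shot" number tells which), for a name from the list of things; names that differ only in an ending like _2 or _b are one class to them, and where a whole thing is asked for, a point or a joint stands for the part that bears it (a point fixed in the world has none). Each returns a list of dicts, best first, with "p" (0 to 1); they miss things now and then, are a little off and sometimes report something else, mostly with a low value. They report only what shows in the picture. A call takes as long as a camera call.
- arm.spot_in(label, picture): "bbox" ([left, top, width, height] in pixels, round what is visible of it).
- arm.pinpoint(label, picture): "at" ([column, row] in pixels: a listed point, or the origin of a listed thing).
The state is a dict: "time_s": time; "joints": joint angles; "qvel": joint speeds; "tau": joint torques, N m; "ee_pos": TCP position; "orientation": TCP orientation; "wrist_force": force on the tool from outside, world axes, zero at the start; "torque": the same for the moment, N m; "grip_width": opening from 0.0 (shut) to 1.0 (fully open).
Only numpy, scipy, OpenCV 4.12 (cv2) and the standard library are available. Lean on these libraries where they do the work, as an engineer would, in place of code of your own. Each camera call takes 0.05 s, during which the arm holds its last target. There are 200 camera calls.

## Task

Stack the deep grey case, and then the shallow one, flush and squarely on the column begun in the dock, letting go of each. Then pick up the carry-handle plate by its bar, bring it over the tool rack and hold it level and squared up about a centimetre above the top case without touching it, so that I can set the side clips: finish while still holding it there. Do not touch the tool rack, and leave the other things on the bench where they are.

Things in the scene. Friction and masses are not known exactly. Their poses are not given: they have to be found in the camera images.
- dock: The start of the column, fixed to the bench: a dark steel foot plate 130 x 76 x 8 mm with a closed grey case 110 x 56 x 40 mm clipped centrally on it; its top is 48 mm above the bench. Origin: centre of the foot's underside. x is the long (110 mm) direction, y the 56 mm one, z up. Where it stands and its yaw vary.
- dock_top (a point): Centre of the top face of the bottom case of the column, 48 mm above the bench (axes as dock).
- deep_case: Deep case: closed grey plastic parts case, 110 (x) x 56 (y) x 54 mm (z) tall, 0.2 to 0.4 kg, loose on the bench. Origin: centre of its underside, z up. Flat top and underside, same plan as the bottom case; half a turn about z makes no difference.
- shallow_case: Shallow case: as the deep case, but 36 mm tall, 0.14 to 0.28 kg. 110 (x) x 56 (y) x 36 mm (z). Origin: centre of its underside, z up.
- shallow_top (a point): Centre of the top face of the shallow case, 36 mm above its underside.
- handle_plate: Carry-handle plate: black plastic plate 110 (x) x 56 (y) x 8 mm thick with a handle bar standing over its middle, about 0.14 kg, lying on the bench. The bar runs along x, 80 mm long, 14 mm wide in y, and occupies 28 to 44 mm above the plate's underside; two posts 10 mm thick, 35 mm either side of the middle, carry it. Origin: centre of the plate's underside, z up; its flat underside goes towards the column. Half a turn about z makes no difference.
- rack: Tool rack, fixed, between the loose cases and the column: wooden block 280 mm (x) x 36 mm (y) x 55 mm tall, with a row of screwdriver handles standing up from it to 125 mm above the bench. Origin: centre of its underside. Not to be touched; carry things over it.
- gear: Bystander: a printed yellow gear, 65 mm across, 18 mm tall, lying flat. Origin: underside centre. Leave it alone.
- glue: Bystander: an upright white glue bottle, 30 mm across, 95 mm tall. Origin: underside centre. Leave it alone.
- scraper: Bystander: a scraper with a wooden handle and a steel blade, 175 mm long, lying flat. Origin: underside centre. Leave it alone.
- jar: Bystander: a small glass jar with a steel cap, 48 mm across, 55 mm tall. Origin: underside centre. Leave it alone.
- tape: Bystander: a roll of paper tape, 84 mm across, 24 mm tall, lying flat. Origin: underside centre. Leave it alone.
- calipers: Bystander: steel calipers, 200 mm long, lying flat. Origin: underside centre. Leave it alone.

How it is judged:
By the outcome, as a careful person would: the job done as asked, in the order asked, and still so for the second after the job is handed in, while the arm keeps its last pose, push and grip.
It also fails if it takes over 69 s, if anything falls off the work surface, if the arm or the gripper's body presses on something with over 40 N, if the wrist force passes 120 N, or if a joint passes its speed limit or range.

## Working session

There is one attempt and no reset: what is moved stays moved. The work goes in short steps, Python scripts to look and compute and a tool call to move; the robot and the scene stay as the last step left them, time stands still between calls to the robot, and variables do not carry over. Pictures are saved under pics/ and viewed, about 8 in all and at most 12, crops included, and the job is handed in when it is done.

Besides the shell and the picture viewer there is one more tool, called after ">>>" as a command line: name --argument value ..., lists and objects as JSON in quotes. jog_arm: Moves the arm, as the interface text tells. Its arguments: {"type":"object","properties":{"series":{"type":"array"},"grip":{"type":"number"},"grip_force":{"type":"number"}},"required":["series"]}

```bash
mkdir -p pics; cat > h.py <<'E'
import numpy as np, cv2
from plant import arm
def ray(c,uv,z):
    R=np.array(c["R"]);t=np.array(c["t"])
    d=R.T@np.array([(uv[0]-c["cx"])/c["fx"],(uv[1]-c["cy"])/c["fy"],1]);o=-R.T@t
    return o+d*(z-o[2])/d[2]
def proj(c,X):
    p=(np.array(c["R"])@np.atleast_2d(X).T).T+np.array(c["t"])
    return np.c_[c["fx"]*p[:,0]/p[:,2]+c["cx"],c["fy"]*p[:,1]/p[:,2]+c["cy"]]
def save(c,n,crop=None,s=1):
    im=c["pixels"][...,::-1]
    if crop: l,t,w,h=crop; im=im[t:t+h,l:l+w]
    cv2.imwrite("pics/"+n,cv2.resize(im,None,fx=s,fy=s,interpolation=cv2.INTER_CUBIC))
E
python3 - <<'E'
from h import *
print(arm.state())
cs={n:arm.read_camera(n) for n in("scene","top")}
for n,c in cs.items():
    save(c,n+"0.png",None,1.55)
    R=np.array(c["R"]);print(n,c["fx"],c["cx"],c["cy"],"cam",-R.T@np.array(c["t"]),R.round(3).tolist())
Z=dict(dock=0,dock_top=.048,deep_case=0,shallow_case=0,shallow_top=.036,handle_plate=0,rack=0,gear=0,glue=0,scraper=0,jar=0,tape=0,calipers=0)
for l,z in Z.items():
    for n,c in cs.items():
        r=arm.pinpoint(l,c)[:2]
        print(l,n,[(round(q["p"],2),np.round(q["at"],1).tolist(),ray(c,q["at"],z)[:2].round(3).tolist()) for q in r])
E
```

```text
{'time_s': 0.0, 'joints': array([-1.18451527e+00,  3.07554985e-01,  1.50768527e+00,  2.16062410e-05,
        1.32840574e+00, -7.34822279e-02]), 'qvel': array([-0.00015217, -0.00033632,  0.00086923,  0.00090461,  0.00056515,
       -0.0017479 ]), 'tau': array([ 7.73625652e-04, -4.57547987e+01, -2.51918703e+01,  2.38329021e-04,
        1.33132492e-02,  7.51979172e-06]), 'ee_pos': array([ 0.2548834 , -0.51465735,  0.24138686]), 'orientation': array([-3.05697167e+00, -7.15379595e-01,  4.69553158e-04]), 'wrist_force': array([ 1.09182124,  1.0299707 , -1.13420309]), 'torque': array([-0.00796464, -0.04625171, -0.03531475]), 'grip_width': 1.0050529446520229}
scene 360.54465897374166 256.7502540255756 183.73970052527665 cam [1.04756236 0.46082624 0.80196042] [[-0.655, 0.756, 0.002], [0.588, 0.511, -0.627], [-0.475, -0.41, -0.779]]
top 361.2422797092529 254.42593947670053 192.96392933432983 cam [0.44590102 0.07410751 0.90885866] [[-0.003, -1.0, 0.006], [-0.988, 0.002, -0.156], [0.156, -0.007, -0.988]]
dock scene [(0.67, [187.6, 122.9], [0.513, -0.303]), (0.65, [342.0, 207.4], [0.469, 0.267])]

[... 934 characters left out ...]
 [0.68, -0.268])]
glue scene [(0.59, [225.0, 118.2], [0.416, -0.226])]
glue top [(0.17, [322.2, 236.7], [0.478, -0.101])]
scraper scene [(0.68, [398.8, 233.4], [0.443, 0.422]), (0.62, [167.3, 207.3], [0.78, -0.09])]
scraper top [(0.68, [112.3, 251.2], [0.444, 0.421]), (0.67, [316.3, 124.4], [0.772, -0.095])]
jar scene [(0.67, [315.5, 268.8], [0.664, 0.317])]
jar top [(0.82, [157.6, 168.8], [0.653, 0.317])]
tape scene [(0.82, [395.7, 232.5], [0.446, 0.415]), (0.58, [222.0, 251.6], [0.778, 0.115])]
tape top [(0.58, [112.4, 251.1], [0.444, 0.42]), (0.48, [175.5, 236.1], [0.481, 0.265])]
calipers scene [(0.63, [222.8, 249.2], [0.772, 0.112])]
calipers top [(0.62, [237.3, 127.3], [0.764, 0.113])]
```

View pics/scene0.png

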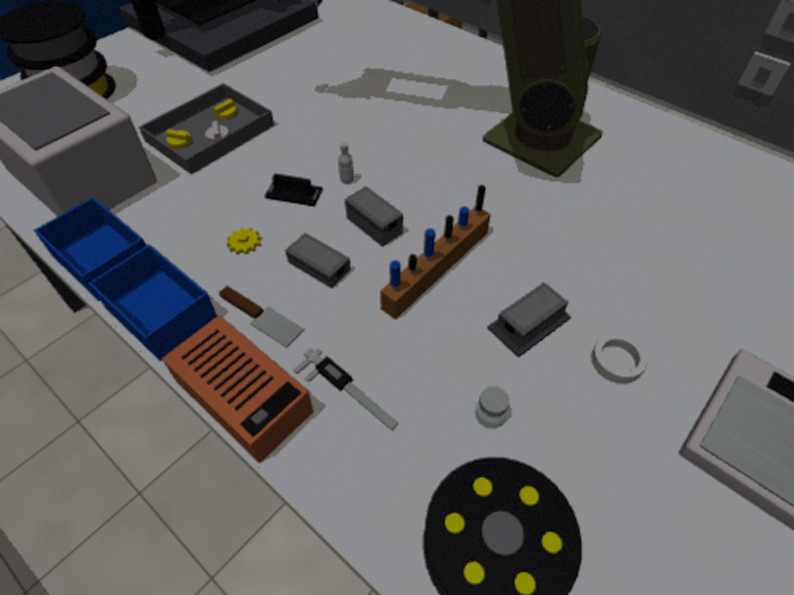

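View pics/top0.png

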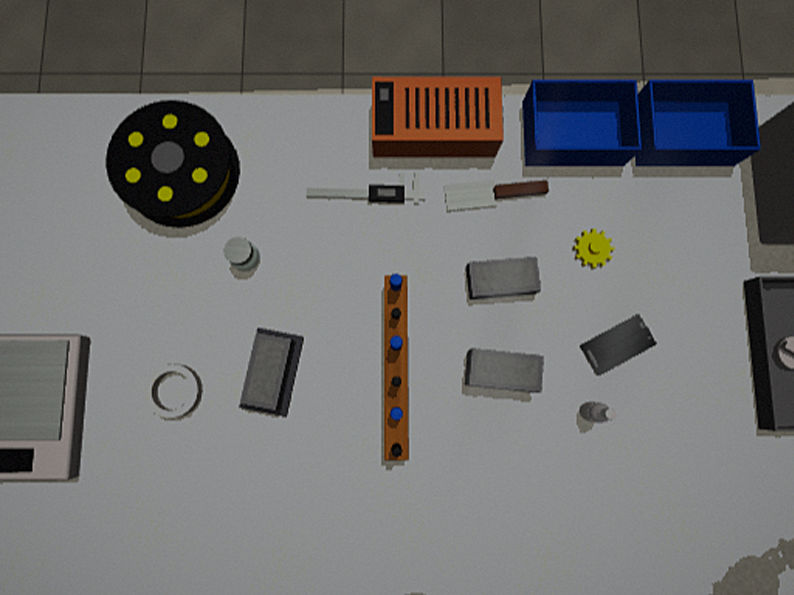

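The top view (px/1.55) shows the deep case at about (326,239), the shallow case at (325,180) and the handle plate at (399,222). The dock is at (175,240) and the rack stands between at column 256. The scene view agrees. Next I fit the exact poses to the image edges.

```bash
cat > fit.py <<'E'
from h import *
from scipy.optimize import minimize
from scipy.ndimage import map_coordinates
def corners(p,z,dx=.055,dy=.028):
    c,s=np.cos(p[2]),np.sin(p[2])
    return np.array([[p[0]+c*a-s*b,p[1]+s*a+c*b,z] for a,b in((dx,dy),(-dx,dy),(-dx,-dy),(dx,-dy))])
def grad(c,sg):
    g=cv2.GaussianBlur(c["pixels"].astype(np.float32),(0,0),sg)
    return np.sqrt(sum(cv2.Sobel(g[...,i],cv2.CV_32F,a,1-a)**2 for i in range(3) for a in(0,1)))
def fit(cs,p0,z,sgs=(2.,1.,.7),dx=.055,dy=.028):
    p=np.array(p0,float);t=np.linspace(.04,.96,40)[:,None]
    for k,sg in enumerate(sgs):
        G=[(c,grad(c,sg)) for c in cs]
        def f(p):
            K=corners(p,z,dx,dy);P=np.vstack([K[i]*(1-t)+K[(i+1)%4]*t for i in range(4)])
            s=0
            for c,g in G:
                u=proj(c,P); s-=np.sqrt(map_coordinates(g,[u[:,1],u[:,0]],order=1)).mean()
            return s
        h=[.008,.003,.0015][k]
        best=min((minimize(f,p+d,method="Nelder-Mead",options=dict(initial_simplex=(p+d)+np.vstack([np.zeros(3),np.diag([h,h,h*12])]),xatol=1e-5,fatol=1e-4)) for d in ([0,0,0],[0,0,.15],[0,0,-.15])[:3 if k==0 else 1]),key=lambda r:r.fun)
        p=best.x
    return p,best.fun
E
cat > run1.py <<'E'
from fit import *
cs={n:arm.read_camera(n) for n in("scene","top")}
O=dict(dock=((.472,.26,np.radians(78)),.048),deep=((.478,-.105,np.radians(95)),.054),shallow=((.621,-.111,np.radians(90)),.036),plate=((.517,-.3,np.radians(-62)),.008))
V={n:c["pixels"][...,::-1].copy() for n,c in cs.items()}
for o,(p,z) in O.items():
    for n in("scene","top","both"):
        q,f=fit(list(cs.values()) if n=="both" else [cs[n]],p,z)
        print(o,n,(q[:2]*1000).round(1),np.degrees(q[2]).round(2),round(f,1))
    for n in cs: V[n]=V[n] if 0 else V[n]; O[o]=(q,z)
W=[]
for n,b in(("scene",(160,90,220,150)),("top",(130,140,320,150))):
    l,t,w,h=b;s=800/w if n=="top" else 1.36*2.5*.8*.9
    im=cv2.resize(V[n][t:t+h,l:l+w],None,fx=s,fy=s,interpolation=cv2.INTER_CUBIC)
    for q,z in O.values():
        u=((proj(cs[n],corners(q,z))+.5-[l,t])*s-.5).round().astype(int); cv2.polylines(im,[u],True,(0,0,255),1)
    cv2.imwrite(f"pics/fit_{n}.png",im);print(im.shape)
E
python3 run1.py
```

```text
dock scene [449.7 270.4] 75.05 -9.5
dock top [440.5 280.5] 79.49 -12.9
dock both [506.7 266.9] 80.03 -18.6
deep scene [474.3 -98.2] 84.23 -16.8
deep top [ 471.4 -100.3] 83.85 -16.4
deep both [ 472.1 -100. ] 83.74 -32.2
shallow scene [ 622.9 -104.3] 95.28 -16.7
shallow top [ 621.9 -106.4] 94.62 -17.5
shallow both [ 622.2 -105.8] 95.1 -33.7
plate scene [ 519.5 -286.1] -61.43 -20.0
plate top [ 514.  -291.2] -62.49 -21.6
plate both [ 514.4 -290.5] -62.33 -38.9
(367, 539, 3)
(375, 800, 3)
```

View pics/fit_top.png

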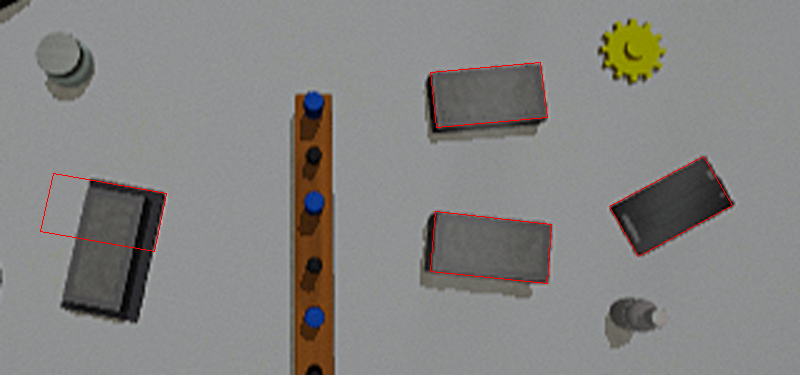

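View pics/fit_scene.png

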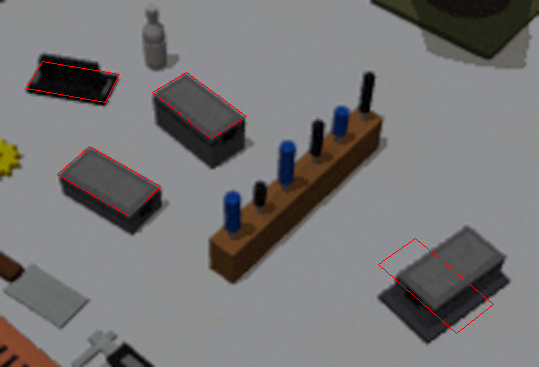

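```bash
cat > run2.py <<'E'
from fit import *
cs={n:arm.read_camera(n) for n in("scene","top")}
V={n:c["pixels"][...,::-1].copy() for n,c in cs.items()}
D=[]
for nm,z,dx,dy in(("case",.048,.055,.028),("foot",.008,.065,.038)):
    for n in("scene","top","both"):
        q,f=fit(list(cs.values()) if n=="both" else [cs[n]],(.473,.26,np.radians(-13)),z,dx=dx,dy=dy)
        print(nm,n,(q[:2]*1000).round(1),np.degrees(q[2]).round(2),round(f,1))
    D.append((q,z,dx,dy))
ims=[]
for n,b in(("scene",(305,170,80,70)),("top",(140,200,80,70))):
    l,t,w,h=b;s=5
    im=cv2.resize(V[n][t:t+h,l:l+w],None,fx=s,fy=s,interpolation=cv2.INTER_CUBIC)
    for q in D:
        u=((proj(cs[n],corners(*q))+.5-[l,t])*s-.5).round().astype(int); cv2.polylines(im,[u],True,(0,0,255),1)
    ims.append(im)
cv2.imwrite("pics/dock.png",np.hstack(ims))
E
python3 run2.py
```

```text
case scene [475.2 267.2] -11.68 -16.8
case top [480.  264.4] -11.01 -17.5
case both [473.2 266.4] -11.15 -33.8
foot scene [478.3 268.5] -11.48 -16.1
foot top [472.  264.9] -10.89 -22.6
foot both [473.1 265.2] -10.58 -34.1
```

View pics/dock.png

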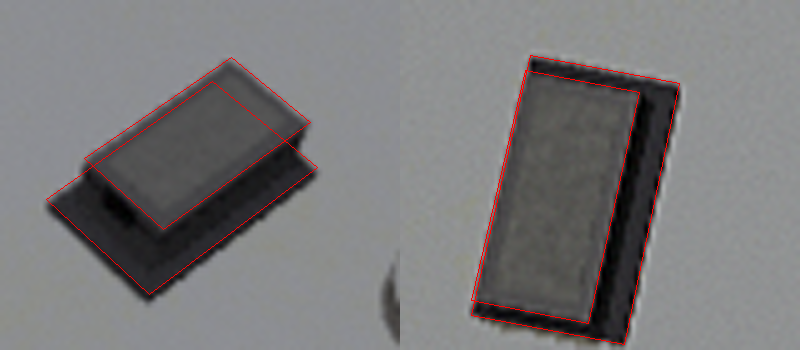

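>>> jog_arm --series '[0.03,0.046,0,8,0.03,0.046,0,8,0.03,0.046,0,8,0.03,0.046,0,8,0.03,0.046,0,8,0.03,0.046,0,8,0.02,0.046,0,8,0.01,0.046,0,2,0.006,0.046,0,0,0,0,0,0]' --grip 0.0854

```text
time_s: 2.6
ee_pos: [0.4549, -0.1208, 0.2423]
orientation: [-2.32, -2.115, -0.003]
wrist_force: [-0.9, 0.3, -0.1]
grip_width: 0.998
```

The dock fit is (473, 266) mm with yaw -11.1°, and its outline matches the picture on both the case and the foot. I align over the deep case and go down.

>>> jog_arm --series '[0.009,0.011,0,-0.5,0.0085,0.01,0,0,0,0,-0.04,0,0,0,-0.04,0,0,0,-0.04,0,0,0,-0.03,0,0,0,-0.025,0,0,0,-0.02,0,0,0,-0.015,0,0,0,-0.01,0,0,0,0,0]'

```text
time_s: 3.7
ee_pos: [0.472, -0.1055, 0.0211]
orientation: [-2.337, -2.097, 0.002]
wrist_force: [0.1, -0.0, -0.1]
grip_width: 0.999
```

>>> jog_arm --series '[0,0.006,0,0,0,0,0,0]'

```text
time_s: 3.9
ee_pos: [0.4729, -0.0989, 0.023]
orientation: [2.337, 2.098, 0.001]
wrist_force: [-0.1, -0.5, -0.6]
grip_width: 1.002
```

>>> jog_arm --series '[0,0,0,0,0,0,0,0,0,0,0,0,0,0,0,0,0,0,0,0,0,0,0,0]' --grip 0.04 --grip_force 60

```text
time_s: 4.5
ee_pos: [0.473, -0.0992, 0.0232]
orientation: [2.336, 2.098, 0.001]
wrist_force: [-0.3, 0.8, 6.4]
grip_width: 0.65
```

>>> jog_arm --series '[0,0,0.01,0,0,0,0.03,0,0,0,0.04,0,0,0,0.04,0,0,0,0.03,0,0,0,0.015,0,0,0,0,0]'

```text
time_s: 5.2
ee_pos: [0.4738, -0.0995, 0.1901]
orientation: [2.334, 2.096, 0.005]
wrist_force: [1.1, 0.8, -4.2]
grip_width: 0.654
```

>>> jog_arm --series '[0,0.02,0,4,0,0.033,0,8,0,0.035,0,8,0,0.035,0,8,0,0.035,0,8,0,0.035,0,8,0,0.035,0,8,0,0.035,0,8,0,0.035,0,8,0,0.035,0,8,0,0.02,0,5,0,0,0,0]'

```text
time_s: 6.4
ee_pos: [0.4714, 0.2562, 0.1856]
orientation: [-0.407, -3.113, 0.0]
wrist_force: [0.4, 0.0, -3.1]
grip_width: 0.652
```

>>> jog_arm --series '[0.001,0.005,0,2,0.001,0.005,0,1.8,0,0,-0.02,0,0,0,-0.03,0,0,0,-0.025,0,0,0,-0.015,0,0,0,0,0,0,0,0,0]'

```text
time_s: 7.2
ee_pos: [0.4747, 0.2633, 0.0973]
orientation: [-0.312, -3.126, 0.001]
wrist_force: [0.5, 0.0, -3.4]
grip_width: 0.65
```

```bash
cat > look.py <<'E'
import sys
from fit import *
# args: name, then x y yaw z pairs drawn
name=sys.argv[1];sh=[tuple(map(float,a.split(","))) for a in sys.argv[2:]]
cs={n:arm.read_camera(n) for n in("scene","top")}
s=arm.state();print(s["ee_pos"].round(4),s["orientation"].round(4),np.degrees(2*np.arctan2(s["orientation"][1],s["orientation"][0]))-90,s["wrist_force"].round(1),round(s["grip_width"],3),round(s["time_s"],2))
ims=[]
for n,b in(("scene",(300,130,90,110)),("top",(130,170,90,110))):
    l,t,w,h=b;k=4.4
    im=cv2.resize(cs[n]["pixels"][t:t+h,l:l+w,::-1],None,fx=k,fy=k,interpolation=cv2.INTER_CUBIC)
    for i,q in enumerate(sh):
        u=((proj(cs[n],corners((q[0],q[1],np.radians(q[2])),q[3]))+.5-[l,t])*k-.5).round().astype(int); cv2.polylines(im,[u],True,[(0,0,255),(0,255,0),(255,0,0),(0,255,255)][i],1)
    ims.append(im)
cv2.imwrite("pics/"+name,np.hstack(ims))
E
python3 look.py a1.png 0.4735,0.2663,-11.1,0.048 0.4735,0.2663,-11.1,0.124
```

```text
[0.4755 0.2639 0.0984] [3.1130e-01 3.1242e+00 1.7000e-03] 78.61858476311897 [-0.2  0.3 -3.1] 0.65 7.3
```

View pics/a1.png

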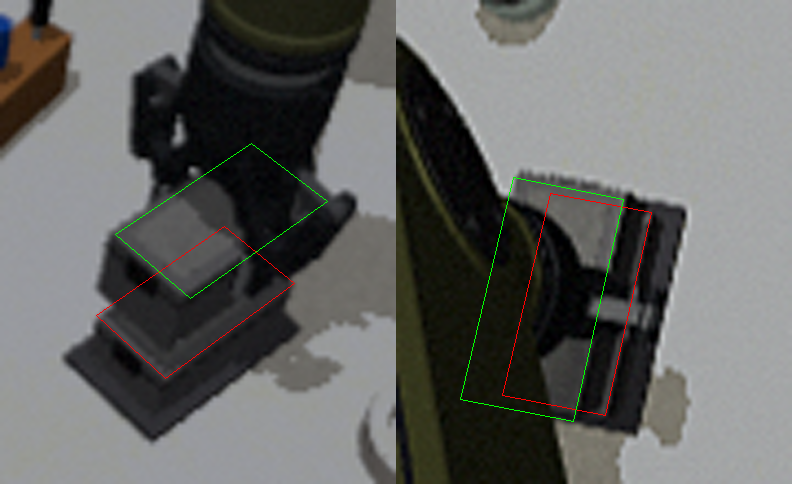

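>>> jog_arm --series '[-0.001,0.0025,0,0.2,0,0,-0.012,0,0,0,-0.007,0,0,0,-0.004,0,0,0,-0.002,0,0,0,-0.001,0,0,0,0,0,0,0,0,0]'

```text
time_s: 8.1
ee_pos: [0.4738, 0.2665, 0.0714]
orientation: [0.305, 3.126, 0.001]
wrist_force: [-0.4, -0.2, -3.5]
grip_width: 0.65
```

Not in contact yet (force still -3.5 N, the case's weight). I lower in small steps.

>>> jog_arm --series '[0,0,-0.001,0,0,0,0,0]'

```text
time_s: 8.3
ee_pos: [0.4739, 0.2665, 0.0711]
orientation: [0.305, 3.126, 0.001]
wrist_force: [-2.1, -0.8, 3.6]
grip_width: 0.652
```

>>> jog_arm --series '[0,0,-0.001,0,0,0,0,0]'

```text
time_s: 8.5
ee_pos: [0.474, 0.2665, 0.0711]
orientation: [0.305, 3.125, 0.001]
wrist_force: [-3.0, -1.6, 12.5]
grip_width: 0.647
```

>>> jog_arm --series '[0,0,0.001,0,0,0,0,0,0,0,0,0,0,0,0,0,0,0,0,0,0,0,0.015,0,0,0,0.03,0,0,0,0.04,0,0,0,0.03,0,0,0,0.01,0]' --grip 0.0854

```text
time_s: 9.5
ee_pos: [0.4754, 0.2673, 0.1987]
orientation: [0.305, 3.121, 0.005]
wrist_force: [-0.1, 0.6, -0.7]
grip_width: 1.001
```

>>> jog_arm --series '[0.007,-0.02,0,-4,0.014,-0.035,0,-7,0.014,-0.035,0,-7,0.014,-0.035,0,-7,0.014,-0.035,0,-7,0.014,-0.035,0,-7,0.014,-0.035,0,-7,0.014,-0.035,0,-7,0.014,-0.035,0,-7,0.014,-0.035,0,-7,0.01,-0.02,0,-6,0,0,0,0]'

```text
time_s: 10.7
ee_pos: [0.6174, -0.0918, 0.1937]
orientation: [2.111, 2.327, -0.002]
wrist_force: [-0.0, 0.4, -0.1]
grip_width: 1.0
```

```bash
cat > run3.py <<'E'
from fit import *
cs={n:arm.read_camera(n) for n in("scene","top")}
for nm,z,dx,dy,p in(("deep_on",.102,.055,.028,(.4737,.2664,np.radians(-11.1))),("foot",.008,.065,.038,(.473,.2655,np.radians(-11.1)))):
    for n in cs:
        q,f=fit([cs[n]],p,z,sgs=(1.,.7,.7),dx=dx,dy=dy); print(nm,n,(q[:2]*1000).round(1),np.degrees(q[2]).round(2),round(f,1))
s=arm.state();print(s["ee_pos"],np.degrees(2*np.arctan2(s["orientation"][1],s["orientation"][0]))-90)
E
python3 run3.py; python3 look.py a2.png 0.4735,0.2663,-11.1,0.048 0.4735,0.2663,-11.1,0.102
```

```text
deep_on scene [478.4 267.6] -11.63 -17.2
deep_on top [476.7 266.1] -10.78 -21.4
foot scene [478.4 268.5] -11.68 -16.3
foot top [472.3 264. ] -11.23 -20.3
[ 0.61560744 -0.08862584  0.19386539] -354.1335455228728
[ 0.6154 -0.0875  0.1944] [-2.1017e+00 -2.3320e+00  1.1000e-03] -354.05387745957 [ 1.  -0.7  0.6] 1.003 10.9
```

View pics/a2.png

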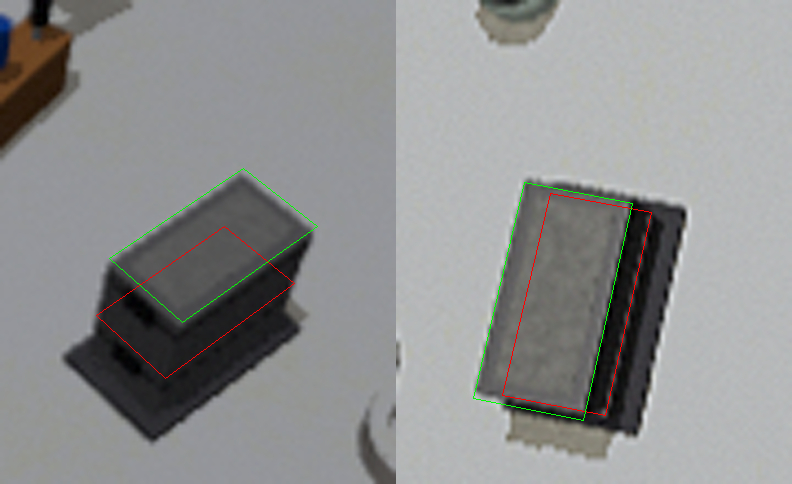

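```bash
python3 - <<'E'
from fit import *
cs={n:arm.read_camera(n) for n in("scene","top")}
ims=[]
for n,b in(("scene",(312,165,62,70)),("top",(143,205,50,70))):
    l,t,w,h=b;k=7
    f=np.clip((cs[n]["pixels"][t:t+h,l:l+w,::-1]/130.),0,1)**.5*255
    im=cv2.resize(f.astype(np.uint8),None,fx=k,fy=k,interpolation=cv2.INTER_CUBIC)
    for z,e in((.102,0),(.048,0)):
        u=((proj(cs[n],corners((.4737,.2665,np.radians(-11.1)),z))+.5-[l,t])*k-.5).round().astype(int)
        for p in u: cv2.circle(im,tuple(map(int,p)),2,(0,0,255) if z>.1 else (0,255,0),-1)
    ims.append(im)
cv2.imwrite("pics/a3.png",np.hstack(ims))
E
```

```text
(no output)
```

View pics/a3.png

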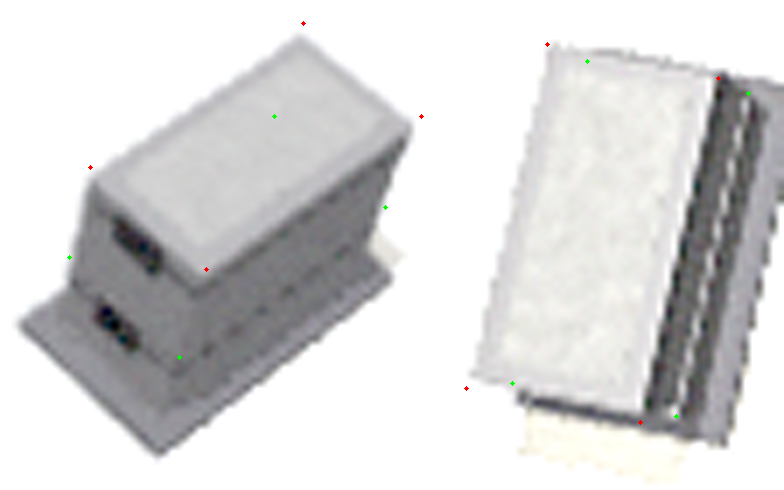

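The deep case sits on the dock with its faces aligned to within about 1.5 mm (estimated). The seam is visible and the case is upright, so I go on to the shallow case.

>>> jog_arm --series '[0.004,-0.009,0,-0.5,0.003,-0.009,0,-0.5,0,0,-0.03,0,0,0,-0.04,0,0,0,-0.04,0,0,0,-0.025,0,0,0,0,0,0,0,0,0]'

```text
time_s: 11.8
ee_pos: [0.6239, -0.1071, 0.0604]
orientation: [-2.126, -2.313, 0.0]
wrist_force: [-0.0, -0.0, -0.1]
grip_width: 0.999
```

>>> jog_arm --series '[-0.0015,0.0015,-0.015,0.2,0,0,-0.015,0,0,0,-0.009,0,0,0,-0.005,0,0,0,0,0,0,0,0,0]'

```text
time_s: 12.4
ee_pos: [0.6227, -0.1054, 0.0172]
orientation: [2.121, 2.316, 0.001]
wrist_force: [0.3, 0.6, 0.4]
grip_width: 0.999
```

>>> jog_arm --series '[0,0,0,0,0,0,0,0,0,0,0,0,0,0,0,0,0,0,0,0,0,0,0,0]' --grip 0.04 --grip_force 60

```text
time_s: 13.0
ee_pos: [0.6224, -0.1053, 0.0172]
orientation: [2.121, 2.316, 0.001]
wrist_force: [-1.3, -0.1, 6.2]
grip_width: 0.644
```

>>> jog_arm --series '[0,0,0.01,0,0,0,0.03,0,0,0,0.04,0,0,0,0.04,0,0,0,0.03,0,0,0,0.018,0,0,0,0,0]'

```text
time_s: 13.7
ee_pos: [0.6237, -0.1055, 0.1878]
orientation: [2.118, 2.313, 0.005]
wrist_force: [0.1, -0.8, -1.8]
grip_width: 0.644
```

>>> jog_arm --series '[-0.007,0.02,0,4,-0.014,0.035,0,7,-0.014,0.035,0,7,-0.014,0.035,0,7,-0.014,0.035,0,7,-0.014,0.035,0,7,-0.014,0.035,0,7,-0.014,0.035,0,7,-0.014,0.035,0,7,-0.014,0.035,0,7,-0.01,0.02,0,5,0,0,0,0]'

```text
time_s: 14.9
ee_pos: [0.4761, 0.2519, 0.1825]
orientation: [-0.346, -3.118, 0.001]
wrist_force: [0.3, -0.1, -2.8]
grip_width: 0.643
```

>>> jog_arm --series '[0,0,0,0,0,0,0,0]'

```text
time_s: 15.1
ee_pos: [0.4788, 0.2489, 0.1834]
orientation: [-0.356, -3.12, 0.002]
wrist_force: [-0.2, -0.5, -2.2]
grip_width: 0.648
```

>>> jog_arm --series '[-0.0025,0.009,0,1,-0.002,0.0085,0,0.9,0,0,-0.015,0,0,0,-0.02,0,0,0,-0.015,0,0,0,-0.006,0,0,0,0,0,0,0,0,0,0,0,0,0]'

```text
time_s: 16.0
ee_pos: [0.4753, 0.2677, 0.1292]
orientation: [0.302, 3.125, 0.002]
wrist_force: [0.1, 0.3, -1.6]
grip_width: 0.641
```

>>> jog_arm --series '[-0.001,-0.001,-0.004,0,0,0,-0.003,0,0,0,-0.002,0,0,0,0,0,0,0,0,0]'

```text
time_s: 16.5
ee_pos: [0.4734, 0.2663, 0.1192]
orientation: [-0.303, -3.127, 0.0]
wrist_force: [0.3, -0.1, -2.8]
grip_width: 0.647
```

>>> jog_arm --series '[0,0,-0.001,0,0,0,0,0]'

```text
time_s: 16.7
ee_pos: [0.4735, 0.2664, 0.1191]
orientation: [0.303, 3.127, 0.0]
wrist_force: [-0.8, -1.2, 4.8]
grip_width: 0.64
```

>>> jog_arm --series '[0,0,-0.001,0,0,0,0,0]'

```text
time_s: 16.9
ee_pos: [0.4735, 0.2664, 0.1191]
orientation: [0.302, 3.126, 0.001]
wrist_force: [-4.0, -2.2, 11.1]
grip_width: 0.643
```

>>> jog_arm --series '[0,0,0.001,0,0,0,0,0,0,0,0,0,0,0,0,0,0,0,0,0,0,0,0.015,0,0,0,0.03,0,0,0,0.03,0,0,0,0.01,0,0,0,0,0]' --grip 0.0854

```text
time_s: 17.9
ee_pos: [0.4746, 0.2668, 0.2048]
orientation: [0.302, 3.124, 0.003]
wrist_force: [0.1, -0.2, -0.2]
grip_width: 0.996
```

>>> jog_arm --series '[0.002,-0.025,0,-3,0.004,-0.05,0,-5,0.004,-0.05,0,-5,0.004,-0.05,0,-5,0.004,-0.05,0,-5,0.004,-0.05,0,-5,0.004,-0.05,0,-5,0.004,-0.05,0,-5,0.004,-0.05,0,-5,0.004,-0.05,0,-5,0.002,-0.05,0,-3,0,0,0,0]'

```text
time_s: 19.1
ee_pos: [0.5132, -0.2635, 0.2012]
orientation: [1.628, 2.686, -0.004]
wrist_force: [-0.1, 0.6, -0.3]
grip_width: 0.999
```

```bash
cat > run4.py <<'E'
from fit import *
cs={n:arm.read_camera(n) for n in("scene","top")}
for nm,z,dx,dy,p in(("shallow_on",.138,.055,.028,(.4737,.2664,np.radians(-11.1))),("foot",.008,.065,.038,(.473,.2655,np.radians(-11.1)))):
    for n in cs:
        q,f=fit([cs[n]],p,z,sgs=(1.,.7,.7),dx=dx,dy=dy); print(nm,n,(q[:2]*1000).round(1),np.degrees(q[2]).round(2),round(f,1))
s=arm.state();print(s["ee_pos"],np.degrees(2*np.arctan2(s["orientation"][1],s["orientation"][0]))-90,s["time_s"])
ims=[]
for n,b in(("scene",(312,145,62,80)),("top",(140,200,52,80))):
    l,t,w,h=b;k=7
    f=np.clip((cs[n]["pixels"][t:t+h,l:l+w,::-1]/130.),0,1)**.5*255
    im=cv2.resize(f.astype(np.uint8),None,fx=k,fy=k,interpolation=cv2.INTER_CUBIC)
    for z in(.138,.102,.048):
        for p in ((proj(cs[n],corners((.4737,.2665,np.radians(-11.1)),z))+.5-[l,t])*k-.5).round().astype(int): cv2.circle(im,tuple(map(int,p)),2,(0,0,255) if z>.1 else (0,255,0),-1)
    ims.append(im)
cv2.imwrite("pics/a4.png",np.hstack(ims))
E
python3 run4.py
```

```text
shallow_on scene [477.4 267.7] -11.56 -16.9
shallow_on top [474.4 266.3] -11.31 -18.6
foot scene [478.3 268.3] -11.53 -16.4
foot top [472.1 264.1] -11.04 -17.5
[ 0.51214467 -0.2578683   0.20108241] -332.2080728703296 19.2
```

View pics/a4.png

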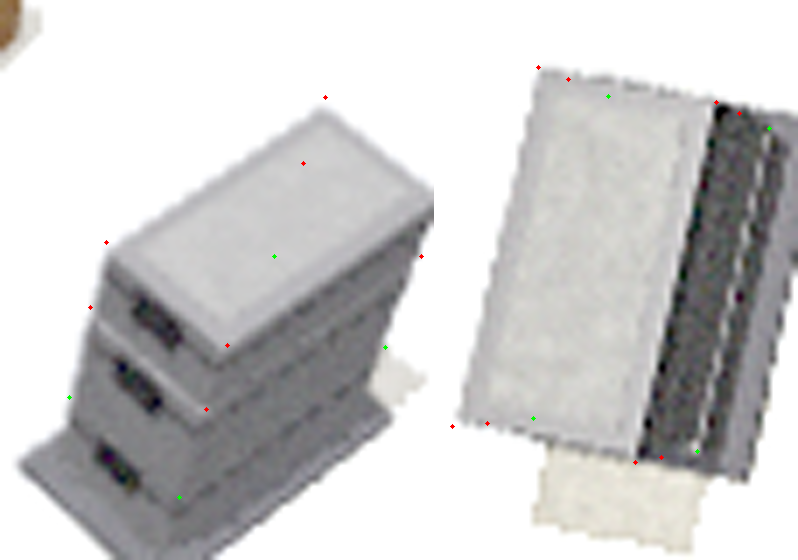

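```bash
cat > sil.py <<'E'
from fit import *
# silhouettes: signed offset of measured edge from predicted vertical-corner edge, per level; px along the outward image normal
P=(.4737,.2665,np.radians(-11.1))
cs={n:arm.read_camera(n) for n in("scene","top")}
LV=dict(dock=(.014,.044),deep=(.054,.098),shallow=(.106,.134))
def off(g,a,b,inside,n=25,w=5):
    t=np.linspace(0,1,n)[:,None];pts=a*(1-t)+b*t
    d=(b-a)/np.linalg.norm(b-a);nn=np.array([d[1],-d[0]])
    if nn@(inside-a)>0:nn=-nn
    k=np.arange(-w,w+.01,.1);prof=np.array([map_coordinates(g,[(p+nn*s)[1]*np.ones(1)+0,(p+nn*s)[0]*np.ones(1)],order=1) for p in pts for s in k]).reshape(n,-1).mean(0)
    dp=np.abs(np.gradient(cv2.GaussianBlur(prof[None],(0,0),4)[0]));i=dp.argmax();m=dp>dp[i]*.5
    j=[x for x in range(max(0,i-12),min(len(k),i+13))];return (k[j]*dp[j]).sum()/dp[j].sum(), prof[0],prof[-1]
for n,c in cs.items():
    g=cv2.cvtColor(c["pixels"],cv2.COLOR_RGB2GRAY).astype(np.float32)
    cen=proj(c,[P[0],P[1],.07])[0]
    if n=="scene":
        for i in(3,0,1):  # (+x,-y) left, (+x,+y) front, (-x,+y) right
            print(n,"corner",i,{l:np.round(off(g,proj(c,corners(P,z[0])[i])[0],proj(c,corners(P,z[1])[i])[0],cen),2).tolist() for l,z in LV.items()})
# seams/top edges in both cameras: long & short edges of each top face
    for l,z in(("dock",.048),("deep",.102),("shallow",.138)):
        K=proj(c,corners(P,z));q=K.mean(0)
        print(n,l,"edges +y,-x,-y,+x",[np.round(off(g,K[i]*.9+K[(i+1)%4]*.1,K[i]*.1+K[(i+1)%4]*.9,q,w=4)[0],2) for i in range(4)])
E
python3 sil.py
```

```text
scene corner 3 {'dock': [0.0, 27.35, 144.32], 'deep': [0.05, 32.56, 144.54], 'shallow': [-0.18, 41.31, 144.34]}
scene corner 0 {'dock': [0.6, 34.67, 34.71], 'deep': [0.4, 27.9, 31.77], 'shallow': [-0.02, 27.52, 34.39]}
scene corner 1 {'dock': [-0.17, 28.72, 107.29], 'deep': [-0.38, 26.43, 144.3], 'shallow': [-0.31, 67.06, 143.89]}
scene dock edges +y,-x,-y,+x [np.float64(2.52), np.float64(-2.1), np.float64(2.95), np.float64(1.04)]
scene deep edges +y,-x,-y,+x [np.float64(2.98), np.float64(-3.0), np.float64(2.72), np.float64(1.93)]
scene shallow edges +y,-x,-y,+x [np.float64(0.59), np.float64(-0.99), np.float64(-0.74), np.float64(1.22)]
top dock edges +y,-x,-y,+x [np.float64(-2.88), np.float64(3.2), np.float64(0.45), np.float64(2.77)]
top deep edges +y,-x,-y,+x [np.float64(0.86), np.float64(1.66), np.float64(-3.27), np.float64(1.78)]
top shallow edges +y,-x,-y,+x [np.float64(-0.15), np.float64(0.11), np.float64(-0.09), np.float64(0.82)]
```

The column is aligned to within about 2 mm (the silhouettes differ by less than 0.25 px). Next is the handle plate at about (515.5, -289.5) mm, jaw angle 27.8°.

>>> jog_arm --series '[0.002,-0.016,0,0,0.0015,-0.0155,0,0,0,0,-0.03,0,0,0,-0.04,0,0,0,-0.03,0,0,0,-0.015,0,0,0,0,0,0,0,0,0]'

```text
time_s: 20.1
ee_pos: [0.5174, -0.2892, 0.0885]
orientation: [1.619, 2.692, -0.0]
wrist_force: [0.4, -0.0, 1.0]
grip_width: 0.999
```

```bash
python3 - <<'E'
from fit import *
cs={n:arm.read_camera(n) for n in("scene","top")}
s=arm.state();print(s["ee_pos"],np.degrees(2*np.arctan2(s["orientation"][1],s["orientation"][0]))-90,s["time_s"])
ims=[]
q=(.5155,-.2895,np.radians(-62.2))
for n,b in(("scene",(150,80,80,70)),("top",(365,190,70,70))):
    l,t,w,h=b;k=5.2
    f=np.clip((cs[n]["pixels"][t:t+h,l:l+w,::-1]/160.),0,1)**.5*255
    im=cv2.resize(f.astype(np.uint8),None,fx=k,fy=k,interpolation=cv2.INTER_CUBIC)
    for z,a,b in((.008,.055,.028),(.044,.04,.007)):
        u=((proj(cs[n],corners(q,z,a,b))+.5-[l,t])*k-.5).round().astype(int); cv2.polylines(im,[u],True,(0,0,255) if z<.02 else (0,255,0),1)
    ims.append(im)
cv2.imwrite("pics/a5.png",np.hstack(ims))
E
```

```text
[ 0.51807507 -0.28957682  0.08968973] 27.95790127263352 20.2
```

View pics/a5.png

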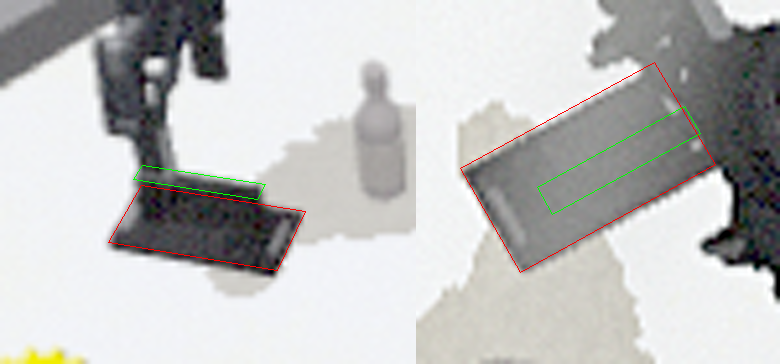

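```bash
python3 - <<'E'
from fit import *
c=arm.read_camera("scene")
for X in([.518,-.2896,.0897],[.518+.05*.884,-.2896+.05*.467,.09],[.518-.05*.884,-.2896-.05*.467,.09],[.5155,-.2895,.044]):
    print(X,((proj(c,X)[0]+.5-[150,80])*5.2-.5).round())
E
```

```text
[0.518, -0.2896, 0.0897] [184. 124.]
[0.5622, -0.26625000000000004, 0.09] [154. 178.]
[0.4738, -0.31295, 0.09] [213.  73.]
[0.5155, -0.2895, 0.044] [199. 182.]
```

The finger tips project where the picture shows them, about (154,175) and (213,73). The plate outline fits in both views, so I go down and grip the bar.

>>> jog_arm --series '[-0.002,0,-0.015,0,0,0,-0.02,0,0,0,-0.015,0,0,0,-0.008,0,0,0,-0.003,0,0,0,0,0,0,0,0,0]'

```text
time_s: 20.95
ee_pos: [0.5155, -0.2891, 0.0282]
orientation: [1.618, 2.691, -0.0]
wrist_force: [0.4, 1.0, -0.6]
grip_width: 0.998
```

>>> jog_arm --series '[0,0,0,0,0,0,0,0,0,0,0,0,0,0,0,0,0,0,0,0,0,0,0,0,0,0,0,0,0,0,0,0]' --grip 0.0 --grip_force 70

```text
time_s: 21.75
ee_pos: [0.515, -0.2888, 0.0275]
orientation: [1.619, 2.692, -0.0]
wrist_force: [-0.5, 0.1, 3.4]
grip_width: 0.148
```

>>> jog_arm --series '[0,0,0.01,0,0,0,0.03,0,0,0,0.04,0,0,0,0.04,0,0,0,0.035,0,0,0,0.02,0,0,0,0,0,0,0,0,0]'

```text
time_s: 22.55
ee_pos: [0.5144, -0.2884, 0.2021]
orientation: [-1.619, -2.692, -0.0]
wrist_force: [-0.5, 0.1, -2.4]
grip_width: 0.15
```

>>> jog_arm --series '[0,0.02,0,2,-0.002,0.03,0,4,-0.002,0.03,0,4,-0.002,0.03,0,4,-0.002,0.03,0,4,-0.002,0.03,0,4,-0.002,0.03,0,4,-0.002,0.03,0,4,-0.002,0.03,0,4,-0.002,0.03,0,4,-0.002,0.02,0,2,0,0,0,0]'

```text
time_s: 23.75
ee_pos: [0.4922, 0.0245, 0.2003]
orientation: [-0.593, -3.08, -0.001]
wrist_force: [0.2, -1.1, -1.5]
grip_width: 0.146
```

>>> jog_arm --series '[-0.001,0.02,0,1,-0.002,0.03,0,1.2,-0.002,0.03,0,1.2,-0.002,0.03,0,1.2,-0.002,0.03,0,1.2,-0.002,0.03,0,1.2,-0.002,0.03,0,1.2,-0.002,0.025,0,1.2,-0.001,0.012,0,1.2,0,0,0,0,0,0,0,0,0,0,0,0]'

```text
time_s: 24.95
ee_pos: [0.4787, 0.2569, 0.202]
orientation: [-0.315, -3.125, 0.002]
wrist_force: [-0.6, -0.9, -1.8]
grip_width: 0.149
```

>>> jog_arm --series '[-0.0025,0.005,0,0.4,-0.002,0.0045,0,0,0,0,-0.008,0,0,0,-0.008,0,0,0,-0.005,0,0,0,-0.003,0,0,0,0,0,0,0,0,0,0,0,0,0,0,0,0,0]'

```text
time_s: 25.95
ee_pos: [0.4746, 0.2679, 0.1786]
orientation: [0.303, 3.126, 0.0]
wrist_force: [0.3, 0.7, -1.0]
grip_width: 0.15
```

```bash
cat > fin.py <<'E'
from fit import *
cs={n:arm.read_camera(n) for n in("scene","top")}
S=[]
for i in range(5): arm.read_camera("scene");S.append(arm.state())
print(np.mean([s["ee_pos"] for s in S],0).round(4),np.mean([np.degrees(2*np.arctan2(s["orientation"][1],s["orientation"][0]))-90 for s in S]),[s["orientation"].round(3).tolist() for s in S][-1],S[-1]["wrist_force"].round(1),S[-1]["grip_width"],S[-1]["time_s"])
ims=[];P=(.4740,.2665,np.radians(-11.1))
for n,b in(("scene",(305,125,72,105)),("top",(130,185,72,105))):
    l,t,w,h=b;k=5.5
    f=np.clip((cs[n]["pixels"][t:t+h,l:l+w,::-1]/130.),0,1)**.5*255
    im=cv2.resize(f.astype(np.uint8),None,fx=k,fy=k,interpolation=cv2.INTER_CUBIC)
    for z,col in((.156,(0,0,255)),(.138,(0,255,0))):
        u=((proj(cs[n],corners(P,z))+.5-[l,t])*k-.5).round().astype(int)
        for p in u: cv2.circle(im,tuple(map(int,p)),3,col,-1)
    ims.append(im)
cv2.imwrite("pics/a6.png",np.hstack(ims))
E
python3 fin.py
```

```text
[0.4744 0.2678 0.1785] 78.94352364438058 [0.303, 3.127, 0.0] [ 0.  -0.2 -0.8] 0.14945465310960235 26.3
```

View pics/a6.png

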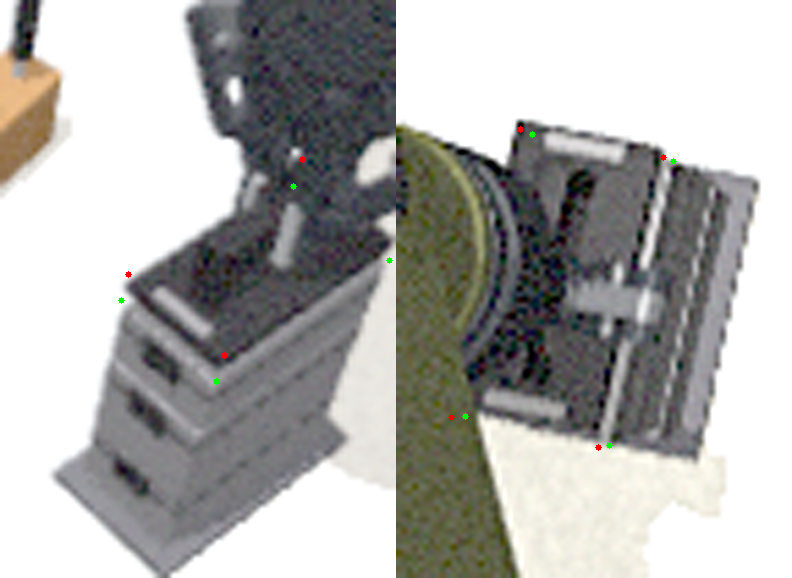

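>>> jog_arm --series '[0,-0.001,-0.001,0,0,0,-0.0015,0,0,0,0,0,0,0,0,0,0,0,0,0,0,0,0,0]'

```text
time_s: 26.9
ee_pos: [0.4744, 0.2668, 0.1758]
orientation: [0.303, 3.127, -0.0]
wrist_force: [0.0, -0.1, -1.7]
grip_width: 0.148
```

```bash
sed -i 's/a6.png/a7.png/' fin.py; python3 fin.py
```

```text
[0.4744 0.2668 0.1758] 78.945497562779 [0.303, 3.127, 0.0] [ 0.1  0.2 -1.9] 0.15162689546134697 27.25
```

View pics/a7.png

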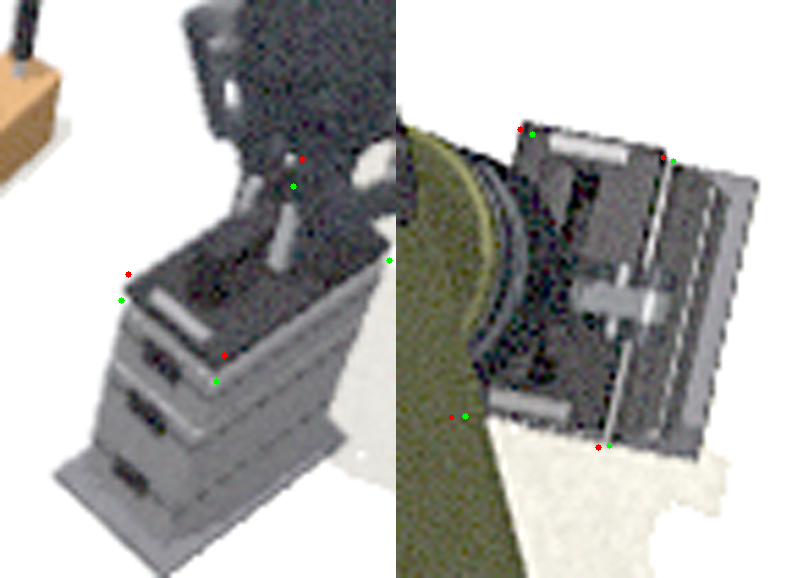

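The plate is level and square over the column, with its near corners at (127,290) and (218,365). The wrist carries only the plate's weight, so nothing is touching. I hand it in.

```bash
python3 -c "
from plant import arm
print(arm.sign_off())"
```

```text
the job is handed in; nothing more can be done
None
```

I stacked the deep case and then the shallow one on the dock and let go of each. I then picked up the handle plate by its bar, and the arm is holding it over the column. I handed in at about 27 s.

**Plate:** the tool is at (0.4744, 0.2668, 0.1758), pointing straight down and turned to the column's yaw of about -11°. That puts the plate's underside about 10 mm above the top case. The gap is worked out from arm heights, not seen directly. The wrist force is about -1.7 N, roughly the plate's weight, so nothing is touching.

**Stack:** the cases look upright and square in both cameras. The side silhouettes of the three cases agree to about 0.25 px. The deep case seems to sit about 1–2 mm towards +x of the other two, which shows as a thin bright sliver at the seams. I left that as it was.

**Checks that disagreed:**
- The two cameras differed by 2–3 mm on the cases, and on the plate by about 5 mm.
- The automatic edge fits scattered by a similar 2–3 mm, and more on the dock's top face.
- I therefore averaged the two views and checked them against the overlays and the arm's own readings.

**Rack and other things:** I carried everything over the rack with at least about 30 mm to spare by the arm's height readings. I saw no sign that it or the other things were touched, but I did not re-measure them at the end.

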